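# Clear the drying tray: aid to its case, capsules tipped into the tin

## Task

The small blue tray holds one hearing aid and three spent orange drying capsules. First lift the hearing aid off and lay it in the open white charging case; then pick the tray up by its handle and tip it so that all three capsules slide off the open end into the open aluminium tin, without the gripper handling any capsule. Set the empty tray back down flat on the shelf, leaving the tin upright and the other things where they are.

Things in the scene. Friction and masses are not known exactly. Their poses are not given: they have to be found in the camera images.
- tray: blue plastic tray, 150 long (its x) x 72 wide (its y), floor 4 thick, low walls 4 thick with rim 15 above the underside on both long sides and at the handle end (-x); the +x end is open, with no wall (spout). Loose, 180 g. Origin: centre of the underside; z up
- tray_grip (a point): middle of the tray's paddle handle, about 37 above the tray's underside and 83 behind its centre (-x). The paddle is 12 thick (along tray y), 34 wide, 60 long, and leans back, away from the spout, by 25 degrees from upright (top end farthest back); its top is about 67 high. Axes as tray
- tray_spout (a point): middle of the tray's open edge, on the upper face of the floor: 75 ahead of the tray's centre (+x), 4 above the underside. Axes as tray
- aid: beige behind-the-ear hearing aid, 36 long (x) x 13 wide (y) x 22 high, 14 g, with rounded edges; stands on the tray towards its handle end. A thin clear tube curls off its +x end (look only). Origin: centre of its underside
- aid_center (a point): centre of the hearing aid, 11 above its underside
- capsule0_center (a point): centre of an orange drum-shaped drying capsule with a silver top, diameter 26, 12 high, 12 g, lying flat on the tray towards the open end; its z is the drum's axis
- capsule1_center (a point): centre of an orange drum-shaped drying capsule with a silver top, diameter 26, 12 high, 12 g, lying flat on the tray towards the open end; its z is the drum's axis
- capsule2_center (a point): centre of an orange drum-shaped drying capsule with a silver top, diameter 26, 12 high, 12 g, lying flat on the tray towards the open end; its z is the drum's axis
- tin: open round aluminium tin, outer diameter 96, 45 high, wall 3, inner floor 4 above the shelf, 200 g, loose. Origin: centre of its underside
- case: white charging case, fixed: open tray 80 (x) x 110 (y) x 30 high, wall and floor 5, inside 70 x 100. Its lid is fixed open on the +x side, sloping up and outward at 45 degrees from the +x rim to about 85 high, 100 from the centre. Origin: centre of its underside
- tin_lid: the tin's round aluminium lid lying upside down, diameter 100, 12 high; bystander. Origin: underside centre
- dish: grey ceramic dish, diameter 90, 24 high; bystander. Origin: underside centre
- organizer: clear acrylic battery organizer, 60 (x) x 100 (y) x 26 high, batteries inside; bystander. Origin: underside centre
- brush: small steel cleaning brush, 118 long (along its x), 11 thick, lying; bystander. Origin: underside, near mid-length
- capsule0: the same capsule, origin at the centre of its underside
- capsule1: the same capsule, origin at the centre of its underside
- capsule2: the same capsule, origin at the centre of its underside
There are look-alikes about, which are no part of the job. Of the things that look like the aid, take the one that is farthest to the robot's right at the start.

How it is judged:
By the outcome, as a careful person would: the job done as asked, in the order asked, and still so for the second after the job is handed in, with the robot touching nothing.
It also fails if it takes over 72 s, if anything falls off the work surface, if the arm or the gripper's body presses on something with over 40 N, if the wrist force passes 120 N, or if a joint passes its speed limit or range.

## Robot

A 6-joint arm with a two-finger parallel gripper is mounted at the origin on the work surface. World frame = base frame: x ahead of the robot, y to its left, z up, the work surface at z = 0. Lengths are in mm, angles in rad, forces in N, time in s.
With the tool pointing down it reaches from about 375 to 750 mm from the base axis. Payload 9 kg.
Tool frame: the origin (TCP) lies midway between the tips of the shut fingers; the grasp point (between the pads) lies env.grip_depth behind it (env.grip_depth is the distance from the TCP to the grasp point, in mm); y points along the fingers, z is the direction in which the jaws open and shut, and the axes are right-handed (so a half turn about y gives the same grasp; the last joint's range is limited). The gripper opens to 85 mm and grips with 20 to 120 N. Pads are 22 mm wide; open, the fingers measure 114 mm over their backs; the gripper's body (76 mm by 85 mm) begins 54 mm behind the grasp point. The pads swing forward as they close: fully open they stand 13 mm farther back than shut.
Start: joints at [-1.437, 0.104, 0.097, 1.564, 0, 1.353], TCP at [206.764, -563.281, 231.331] pointing down, gripper open.
Joint ranges: [-2.99, 2.99], [-0.84, 1.86], [-1.1, 1.16], [-1.84, 2.11], [-1.51, 1.56], [-3.14, 3.14]. Speed limits (rad/s): [2.22, 2.22, 2.57, 3.14, 3.14, 3.14].

## Interface

Orientations are given as [roll, pitch, yaw] about the fixed x, y, z axes, in that order (R = Rz(yaw) Ry(pitch) Rx(roll)).
In Python, from station import env, vision gives the robot as it stands.
- The arm moves only by the tool apply_moves, never from a script. Its argument "steps" is a list of rows, each an object with "grip": the finger opening in cm, from 0 to 8.54; "translation": the shift along the tool's x, y, z in cm, a list of three; "turn": the turn, a rotation vector about the tool's x, y, z in degrees, a list of three. In form: [{"grip": grip, "translation": [x, y, z], "turn": [ax, ay, az]}, ...]. A call has 1 to 20 rows; each row shifts and turns the commanded pose from where the row before left it, along the tool's axes as they then stand; what a row does not reach is not made up. A row lasts 1/10 s, in which the tool goes at most 50 mm and 8.59 degrees, less where a joint would pass 70% of its speed; a pose out of reach is approached as far as the arm can. A call is refused whole if a number of a shift passes 5 or a number of a turn 8.59, either way. A call with a gripper value outside its range is refused whole. The fingers move at their own pace and stop on an object; "newtons" is the grip in N (left out, the last holds). Time passes only in rows, so rows that do not move let the fingers close. It gives the time, the measured TCP pose, the force and the opening at its end, in the units of the state.
- env.read_state(): the state, without advancing time (a new reading comes with each control period).
- vision.grab_frame(name): name is "side" or "top" or "wrist"; returns a dict with "pixels" (420x560x3 uint8, red, green, blue), "fx", "fy", "cx", "cy" (pixels), "position" and "rotation" of the camera in the world. Camera axes: x right, y down, z forward; pixel columns grow to the right and rows downward; lengths in mm; the calibration is good to about 2 mm. A picture is of the moment at which its call begins. There is no depth.
- env.close_job(): hands the job in, once; it reports no verdict.
The state is a dict: "time": time; "joint_positions": joint angles; "qvel": joint speeds; "tau": joint torques, N m; "eef_pos": TCP position; "tool_rot": TCP orientation; "force": force on the tool from outside, world axes, zero at the start; "ft_torque": the same for the moment, N m; "opening": opening from 0.0 (shut) to 1.0 (fully open).
Only numpy, scipy, OpenCV 4.12 (cv2) and the standard library are available. Lean on these libraries where they do the work, as an engineer would, in place of code of your own. Each camera call takes 0.05 s, during which the arm holds its last target. There are 200 camera calls.

## Working session

There is one attempt and no reset: what is moved stays moved. The work goes in short steps, Python scripts to look and compute and a tool call to move; the robot and the scene stay as the last step left them, time stands still between calls to the robot, and variables do not carry over. Pictures are saved under pics/ and viewed, about 8 in all and at most 12, crops included, and the job is handed in when it is done.

Besides the shell and the picture viewer there is one more tool, called as name([rows], argument=value, ...), one row to a line, values as JSON. apply_moves: Moves the arm, as the interface text tells. Its arguments: {"type":"object","properties":{"steps":{"type":"array"},"newtons":{"type":"number"}},"required":["steps"]}

```bash
mkdir -p pics; ls
python3 - <<'E'
from station import env, vision
import cv2,pickle
print(env.read_state(), env.grip_depth)
for n in ["side","top"]:
    f=vision.grab_frame(n); pickle.dump(f,open(f"pics/{n}0.pkl","wb"))
    cv2.imwrite(f"pics/{n}0.png",f["pixels"][...,::-1]); print(n,f["fx"],f["fy"],f["cx"],f["cy"],f["position"],f["rotation"])
E
```

```text
pics
{'time': 0.0, 'joint_positions': array([-1.43671738e+00,  1.04691311e-01,  9.64615628e-02,  1.56393308e+00,
        1.86915655e-05,  1.35312636e+00]), 'qvel': array([6.03092379e-04, 4.79648309e-04, 2.23216442e-05, 1.91887448e-05,
       4.09448339e-04, 5.87003739e-04]), 'tau': array([ 3.41056284e-04, -5.56939852e+01,  5.03642571e+01,  1.72096572e-02,
       -4.30370183e-04, -8.59105086e-06]), 'eef_pos': array([ 206.70774081, -562.89802753,  230.52278307]), 'tool_rot': array([-1.57212654e+00,  3.13352612e-04, -2.78984396e+00]), 'force': array([-0.62894715,  0.83230692, -0.55805282]), 'ft_torque': array([0.03415082, 0.03666373, 0.04290273]), 'opening': 1.0010057078580417} 18.700000000000003
side 393.78094769088807 393.78094769088807 271.51239828858945 206.98150073457649 [175.34312356 481.22383914 545.02569174] [-2.24836078 -0.02358518 -2.34644157]
top 530.7462097376906 530.7462097376906 281.8776562560982 219.97776864156066 [ 450.02165024   79.18548164 1286.73599222] [-3.00042775 -0.00372681 -1.55060671]
```

View pics/top0.png

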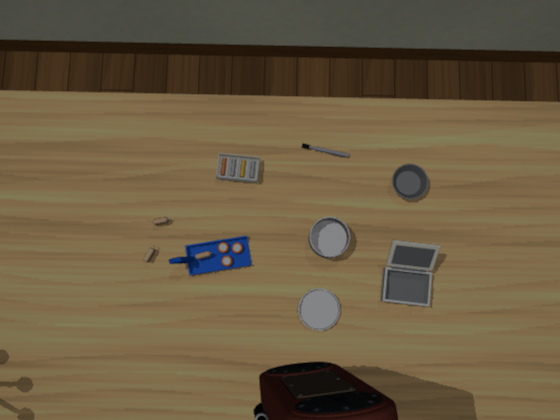

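View pics/side0.png

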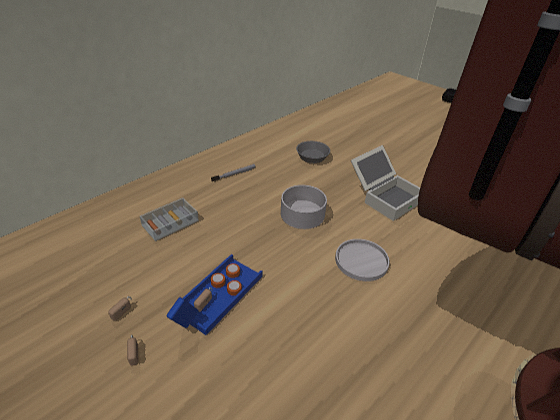

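Top view: there are three aid look-alikes, at (161,221), (152,254) and (204,255), the last on the blue tray. Image right is the robot's right, so the one on the tray is farthest right and fits. Other pixels: tray (219,256) with handle at left, tin (329,238), case (407,287) with its lid up/+x, tin lid (319,310). The side view agrees.

```bash
cat > h.py <<'E'
import numpy as np, cv2, pickle
from scipy.spatial.transform import Rotation as R
def ray(f,uv,z):
    uv=np.atleast_2d(np.asarray(uv,float)); d=np.c_[(uv[:,0]-f["cx"])/f["fx"],(uv[:,1]-f["cy"])/f["fy"],np.ones(len(uv))]
    r=np.asarray(f["rotation"]); M=R.from_euler("xyz",r).as_matrix() if r.shape==(3,) else r
    d=d@M.T; p=np.asarray(f["position"]); return p+d*((z-p[2])/d[:,2])[:,None]
def proj(f,P):
    M=R.from_euler("xyz",f["rotation"]).as_matrix(); c=(np.atleast_2d(P)-f["position"])@M
    return np.c_[c[:,0]/c[:,2]*f["fx"]+f["cx"],c[:,1]/c[:,2]*f["fy"]+f["cy"]]
def hsv(f): return cv2.cvtColor(f["pixels"],cv2.COLOR_RGB2HSV)
def blobs(m,mn=20):
    c,_=cv2.findContours(m.astype(np.uint8),cv2.RETR_EXTERNAL,cv2.CHAIN_APPROX_NONE)
    return [k for k in c if cv2.contourArea(k)>=mn]
E
python3 - <<'E'
from h import *
np.set_printoptions(precision=1,suppress=True)
f=pickle.load(open("pics/top0.pkl","rb")); H=hsv(f)
m=(H[...,0]>105)&(H[...,0]<130)&(H[...,1]>150)
for k in blobs(m):
    for z in (0,15):
        b=cv2.minAreaRect(ray(f,k[:,0],z)[:,:2].astype(np.float32)); print("tray",z,b)
o=(H[...,0]<14)&(H[...,1]>150)&(H[...,2]>100)
for k in blobs(o,5): print("orange",k[:,0].mean(0),ray(f,k[:,0].mean(0),12))
for n,uv,z in [("tin rim",(329,238),45),("lid",(319.5,310),12),("dish",(410,182),24)]:
    print(n,ray(f,uv,z))
a=ray(f,[(383,303),(431,305),(434,272),(386,269)],30);print("case rim",a,a.mean(0))
print("aids",ray(f,[(204,255),(161,221),(152,254)],[15]))
c=f["pixels"][200:290,130:270,::-1]; cv2.imwrite("pics/c1.png",cv2.resize(c,None,fx=5.5,fy=5.5,interpolation=cv2.INTER_CUBIC))
c=f["pixels"][210:340,290:450,::-1]; cv2.imwrite("pics/c2.png",cv2.resize(c,None,fx=4.5,fy=4.5,interpolation=cv2.INTER_CUBIC))
E
```

```text
tray 0 ((540.1204833984375, 252.1908416748047), (71.36400604248047, 191.40399169921875), 10.459223747253418)
tray 15 ((539.0701293945312, 250.17404174804688), (70.53211975097656, 189.17274475097656), 10.459229469299316)
orange [223. 166.] [[762.4 225.6  12. ]]
tin rim [[586.  -33.6  45. ]]
lid [[417.7 -15.4  12. ]]
dish [[ 729.2 -231.3   24. ]]
case rim [[ 437.3 -162.6   30. ]
 [ 434.9 -275.    30. ]
 [ 512.1 -283.5   30. ]
 [ 516.8 -170.2   30. ]] [ 475.3 -222.8   30. ]
aids [[542.2 263.   15. ]
 [622.3 370.2  15. ]
 [542.  387.6  15. ]]
```

View pics/c1.png

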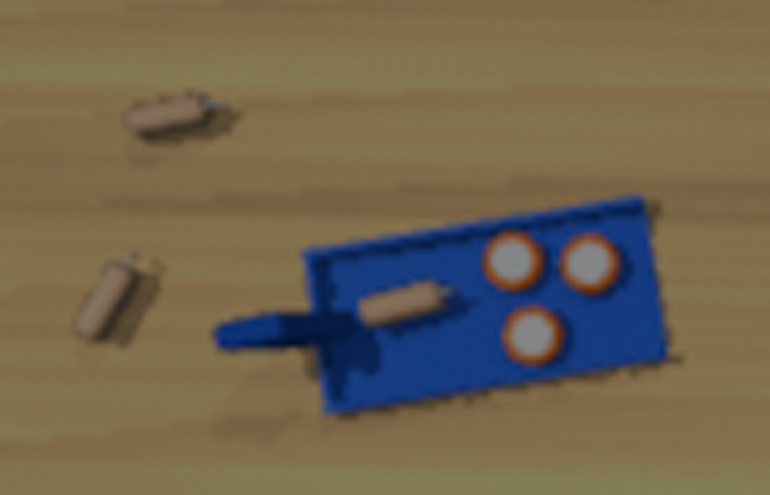

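View pics/c2.png

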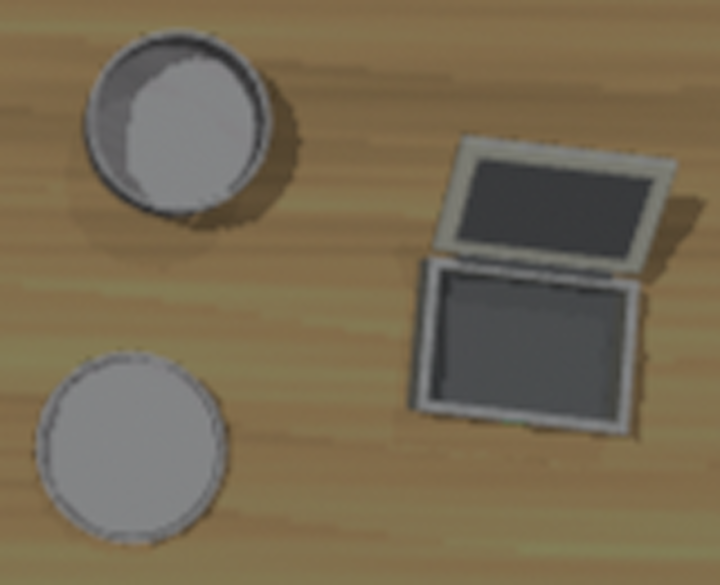

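The crop confirms the aid at crop (402,303), i.e. px (203,255). It is the rightmost of the three and the only one on the tray. The second crop shows the tin centre at px (329.6,237) and the case opening rotated a few degrees.

```bash
cat >> h.py <<'E'
def go(P0,r0,P1,M1):
    """shift (cm, start tool axes) and turn (deg) from pose 0 to pose 1"""
    M0=R.from_euler("xyz",r0).as_matrix()
    return (M0.T@(np.array(P1)-P0))/10, np.degrees(R.from_matrix(M0.T@M1).as_rotvec())
def M(yaw,fwd=0):  # tool x along yaw (deg), tool y down, leaning fwd deg toward x
    return (R.from_euler("z",yaw,degrees=True)*R.from_euler("x",-90,degrees=True)*R.from_euler("z",-fwd,degrees=True)).as_matrix()
E
python3 - <<'E'
from h import *
np.set_printoptions(precision=2,suppress=True)
f=pickle.load(open("pics/top0.pkl","rb"))
c1=lambda L:np.array(L,float)/5.5+[130,200]-.4
c2=lambda L:np.array(L,float)/4.5+[290,210]-.4
ang=lambda v:np.degrees(np.arctan2(v[1],v[0]))
t=ray(f,c1([(305,252),(643,198),(667,358),(328,412)]),12);print(t,t.mean(0)); e=[np.linalg.norm(t[i]-t[(i+1)%4]) for i in range(4)];print(e,"yaw",ang(t[1]-t[0]),ang(t[2]-t[3]))
a=ray(f,c1([(361,311),(440,294)]),24);print("aid",a,a.mean(0),ang(a[1]-a[0]))
print("caps",ray(f,c1([(513,262),(590,263),(532,335)]),16))
print("tin",ray(f,c2([(178,122)]),45))
c=ray(f,c2([(425,258),(640,280),(630,435),(415,410)]),30);print("case",c,c.mean(0),ang(c[3]-c[0]),ang(c[1]-c[0]))
p=np.array([206.7,-563,230.5]); 
print(go(p,[-np.pi/2,0,-2.79+np.radians(84)],[542,255,231],M(-76)))
E
```

```text
[[564.54 309.93  12.  ]
 [591.36 162.73  12.  ]
 [521.48 150.2   12.  ]
 [495.07 296.75  12.  ]] [543.11 229.9   12.  ]
[np.float64(149.62746057582564), np.float64(71.00005844050696), np.float64(148.91234557560773), np.float64(70.71819208812634)] yaw -79.67496987886734 -79.78402748185734
aid [[538.38 282.39  24.  ]
 [546.44 248.54  24.  ]] [542.41 265.47  24.  ] -76.61408195324742
caps [[561.67 218.33  16.  ]
 [561.93 184.74  16.  ]
 [530.03 208.94  16.  ]]
tin [[589.08 -33.92  45.  ]]
case [[ 521.6  -165.59   30.  ]
 [ 512.38 -278.39   30.  ]
 [ 431.93 -271.62   30.  ]
 [ 442.53 -159.84   30.  ]] [ 477.11 -218.86   30.  ] 175.8376974409635 -94.67189466690138
(array([-71.13,  -0.05,  52.5 ]), array([-0.  ,  0.14,  0.  ]))
```

apply_moves([
  {"grip": 8.5,"translation": [0,0,0],"turn": [0,-8.4,0]},
  {"grip": 8.5,"translation": [0,0,0],"turn": [0,-8.4,0]},
  {"grip": 8.5,"translation": [0,0,0],"turn": [0,-8.4,0]},
  {"grip": 8.5,"translation": [0,0,0],"turn": [0,-8.4,0]},
  {"grip": 8.5,"translation": [0,0,0],"turn": [0,-8.4,0]},
  {"grip": 8.5,"translation": [0,0,0],"turn": [0,-8.4,0]},
  {"grip": 8.5,"translation": [0,0,0],"turn": [0,-8.4,0]},
  {"grip": 8.5,"translation": [0,0,0],"turn": [0,-8.4,0]},
  {"grip": 8.5,"translation": [0,0,0],"turn": [0,-8.4,0]},
  {"grip": 8.5,"translation": [0,0,0],"turn": [0,-8.4,0]},
])

```text
time: 1.1
eef_pos: [206.7, -563.0, 230.8]
tool_rot: [-1.571, 0.001, -1.318]
force: [-0.6, 0.3, -0.2]
opening: 0.996
```

apply_moves([
  {"grip": 4,"translation": [-3.95,0,2.92],"turn": [0,0,0]},
  {"grip": 4,"translation": [-3.95,0,2.92],"turn": [0,0,0]},
  {"grip": 4,"translation": [-3.95,0,2.92],"turn": [0,0,0]},
  {"grip": 4,"translation": [-3.95,0,2.92],"turn": [0,0,0]},
  {"grip": 4,"translation": [-3.95,0,2.92],"turn": [0,0,0]},
  {"grip": 4,"translation": [-3.95,0,2.92],"turn": [0,0,0]},
  {"grip": 4,"translation": [-3.95,0,2.92],"turn": [0,0,0]},
  {"grip": 4,"translation": [-3.95,0,2.92],"turn": [0,0,0]},
  {"grip": 4,"translation": [-3.95,0,2.92],"turn": [0,0,0]},
  {"grip": 4,"translation": [-3.95,0,2.92],"turn": [0,0,0]},
  {"grip": 4,"translation": [-3.95,0,2.92],"turn": [0,0,0]},
  {"grip": 4,"translation": [-3.95,0,2.92],"turn": [0,0,0]},
  {"grip": 4,"translation": [-3.95,0,2.92],"turn": [0,0,0]},
  {"grip": 4,"translation": [-3.95,0,2.92],"turn": [0,0,0]},
  {"grip": 4,"translation": [-3.95,0,2.92],"turn": [0,0,0]},
  {"grip": 4,"translation": [-3.95,0,2.92],"turn": [0,0,0]},
  {"grip": 4,"translation": [-3.95,0,2.92],"turn": [0,0,0]},
  {"grip": 4,"translation": [-3.95,0,2.92],"turn": [0,0,0]},
])

```text
time: 2.9
eef_pos: [542.7, 256.9, 230.7]
tool_rot: [-1.571, -0.0, -1.323]
force: [0.4, -0.4, 1.9]
opening: 0.465
```

Run:
```python
from h import *
from station import env, vision
f=vision.grab_frame("wrist"); pickle.dump(f,open("pics/w1.pkl","wb")); cv2.imwrite("pics/w1.png",f["pixels"][...,::-1])
s=env.read_state(); print(s["eef_pos"],s["tool_rot"],s["joint_positions"],f["position"],f["rotation"],f["fx"])
```

```text
[543.82491715 262.14081681 227.88553069] [-1.57300748  0.00253138 -1.32078227] [0.23153148 0.11730435 0.10513959 1.56088913 0.00249008 1.55230815] [522.50519885 331.46333088 373.26085978] [2.83879770e+00 3.07671648e-04 2.48274185e-01] 299.33828850710296
```

View pics/w1.png

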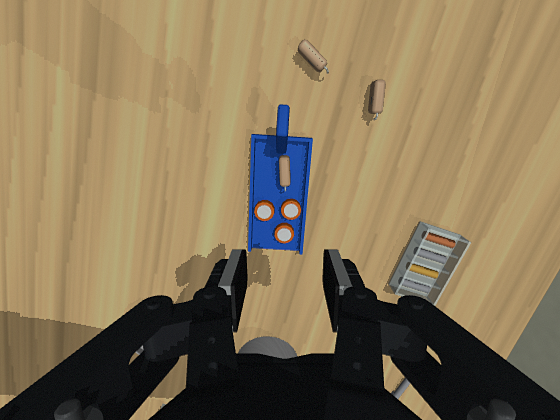

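Wrist view: aid at (285,172), tray corners (251,136), (313,139), (302,253), (249,249), paddle at the top. This gives a second measurement.

Run:
```python
from h import *
from station import env, vision
np.set_printoptions(precision=2,suppress=True)
f=vision.grab_frame("wrist"); s=env.read_state(); print(s["eef_pos"],s["tool_rot"],s["opening"])
H=hsv(f); r=np.zeros(H.shape[:2],bool); r[145:200,265:305]=1
m=r&(H[...,0]<20)&(H[...,2]>70)
m2=(H[...,0]>105)&(H[...,0]<130)&(H[...,1]>150); m2[:132]=0
for k in blobs(m): 
    P=ray(f,k[:,0],24)[:,:2].astype(np.float32); print("aid",cv2.minAreaRect(P),k[:,0].mean(0),P.mean(0))
k=max(blobs(m2,500),key=cv2.contourArea); print("tray",cv2.minAreaRect(ray(f,k[:,0],13)[:,:2].astype(np.float32)))
```

```text
[542.59 259.05 228.02] [-1.57  0.   -1.32] 0.4708135006023488
aid ((537.990478515625, 268.7040100097656), (12.201517105102539, 35.98407745361328), 16.42530059814453) [282.67 175.62] [538.16 268.18]
tray ((538.2763061523438, 236.76785278320312), (72.03604125976562, 160.5489959716797), 10.557568550109863)
```

apply_moves([
  {"grip": 2.4,"translation": [-0.4,4,0],"turn": [0,0,0]},
  {"grip": 2.4,"translation": [-0.4,4,0],"turn": [0,0,0]},
  {"grip": 2.4,"translation": [0,3.8,0],"turn": [0,0,0]},
  {"grip": 2.4,"translation": [0,0,0],"turn": [0,0,0]},
  {"grip": 2.4,"translation": [0,0,0],"turn": [0,0,0]},
  {"grip": 2.4,"translation": [0,0,0],"turn": [0,0,0]},
])

```text
time: 3.6
eef_pos: [541.9, 262.5, 116.1]
tool_rot: [-1.567, -0.0, -1.324]
force: [0.1, -1.0, 0.4]
opening: 0.281
```

Run:
```python
from h import *
from station import env, vision
np.set_printoptions(precision=2,suppress=True)
f=vision.grab_frame("wrist"); s=env.read_state(); print(s["eef_pos"],s["tool_rot"],s["opening"])
cv2.imwrite("pics/w2.png",f["pixels"][...,::-1])
H=hsv(f);q=proj(f,[[540.5,267,24]])[0];print(q)
r=np.zeros(H.shape[:2],np.uint8); r=cv2.circle(r,tuple(int(v) for v in q),50,1,-1)>0
b=((H[...,0]>105)&(H[...,0]<130)&(H[...,1]>150)).astype(np.uint8)
m=r&(H[...,0]<20)&(H[...,2]>70)&(H[...,1]<140)
for k in blobs(m,60): 
    P=ray(f,k[:,0],24)[:,:2].astype(np.float32); print("aid",cv2.minAreaRect(P),k[:,0].mean(0))
```

```text
[542.14 262.57 116.24] [-1.57 -0.   -1.32] 0.2779934805687082
[285.43 205.43]
aid ((537.8851318359375, 268.91522216796875), (12.434525489807129, 37.73310470581055), 16.15138816833496) [282.79 202.01]
aid ((574.1997680664062, 271.0978088378906), (13.479779243469238, 63.294639587402344), 10.654192924499512) [323.69 205.35]
```

View pics/w2.png

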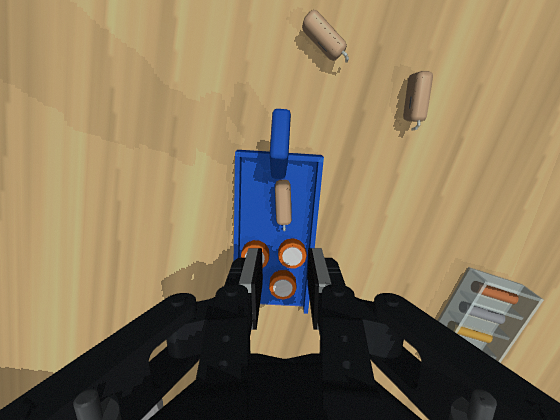

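The wrist image shows the aid at (283,203) midway between the finger lines, which fits the averaged position (540,267.5).

apply_moves([
  {"grip": 2.4,"translation": [-0.5,3,-0.1],"turn": [0,-1.5,0]},
  {"grip": 2.4,"translation": [0,3,0],"turn": [0,0,0]},
  {"grip": 2.4,"translation": [0,2,0],"turn": [0,0,0]},
  {"grip": 2.4,"translation": [0,0.6,0],"turn": [0,0,0]},
  {"grip": 2.4,"translation": [0,0,0],"turn": [0,0,0]},
  {"grip": 2.4,"translation": [0,0,0],"turn": [0,0,0]},
  {"grip": 2.4,"translation": [0,0,0],"turn": [0,0,0]},
])

```text
time: 4.35
eef_pos: [539.7, 267.3, 29.2]
tool_rot: [-1.568, -0.0, -1.298]
force: [0.5, 0.2, 0.5]
opening: 0.28
```

Run:
```python
from h import *
from station import env, vision
np.set_printoptions(precision=2,suppress=True)
f=vision.grab_frame("wrist"); s=env.read_state(); print(s["eef_pos"],s["tool_rot"],s["opening"],proj(f,s["eef_pos"]))
cv2.imwrite("pics/w3.png",f["pixels"][...,::-1])
```

```text
[539.49 267.27  28.95] [-1.57 -0.   -1.3 ] 0.28299263367227023 [[286.62 264.88]]
```

View pics/w3.png

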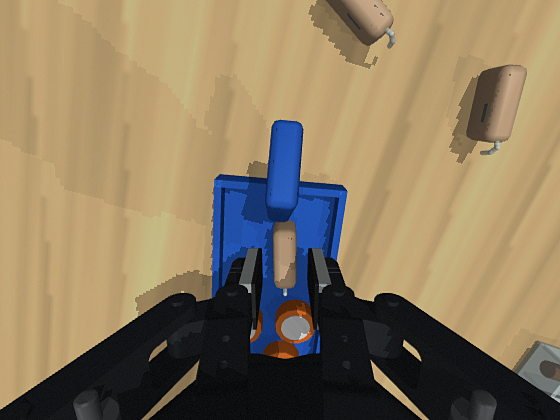

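The aid (columns 274–297, rows 222–290) sits centred between the pads, at columns 262–313. Descend and grip.

apply_moves([
  {"grip": 2.4,"translation": [0,1.0,0],"turn": [0,0,0]},
  {"grip": 2.4,"translation": [0,0.9,0],"turn": [0,0,0]},
  {"grip": 2.4,"translation": [0,0,0],"turn": [0,0,0]},
  {"grip": 2.4,"translation": [0,0,0],"turn": [0,0,0]},
  {"grip": 0.5,"translation": [0,0,0],"turn": [0,0,0]},
  {"grip": 0.5,"translation": [0,0,0],"turn": [0,0,0]},
  {"grip": 0.5,"translation": [0,0,0],"turn": [0,0,0]},
  {"grip": 0.5,"translation": [0,0,0],"turn": [0,0,0]},
  {"grip": 0.5,"translation": [0,0,0],"turn": [0,0,0]},
  {"grip": 0.5,"translation": [0,0,0],"turn": [0,0,0]},
], newtons=30)

```text
time: 5.4
eef_pos: [538.4, 267.0, 8.3]
tool_rot: [-1.571, -0.0, -1.298]
force: [0.1, 0.2, 0.6]
opening: 0.141
```

apply_moves([
  {"grip": 0.5,"translation": [0,-1,0],"turn": [0,0,0]},
  {"grip": 0.5,"translation": [0,-3,0],"turn": [0,0,0]},
  {"grip": 0.5,"translation": [0,-4,0],"turn": [0,0,0]},
  {"grip": 0.5,"translation": [0,-4,0],"turn": [0,0,0]},
  {"grip": 0.5,"translation": [0,-3,0],"turn": [0,0,0]},
  {"grip": 0.5,"translation": [0,-1,0],"turn": [0,0,0]},
  {"grip": 0.5,"translation": [2.05,0,-0.87],"turn": [0,0,0]},
  {"grip": 0.5,"translation": [4.1,0,-1.75],"turn": [0,0,0]},
  {"grip": 0.5,"translation": [4.1,0,-1.75],"turn": [0,0,0]},
  {"grip": 0.5,"translation": [4.1,0,-1.75],"turn": [0,0,0]},
  {"grip": 0.5,"translation": [4.1,0,-1.75],"turn": [0,0,0]},
  {"grip": 0.5,"translation": [4.1,0,-1.75],"turn": [0,0,0]},
  {"grip": 0.5,"translation": [4.1,0,-1.75],"turn": [0,0,0]},
  {"grip": 0.5,"translation": [4.1,0,-1.75],"turn": [0,0,0]},
  {"grip": 0.5,"translation": [4.1,0,-1.75],"turn": [0,0,0]},
  {"grip": 0.5,"translation": [4.1,0,-1.75],"turn": [0,0,0]},
  {"grip": 0.5,"translation": [4.1,0,-1.75],"turn": [0,0,0]},
  {"grip": 0.5,"translation": [2.05,0,-0.87],"turn": [0,0,0]},
  {"grip": 0.5,"translation": [0,0,0],"turn": [0,0,0]},
  {"grip": 0.5,"translation": [0,0,0],"turn": [0,0,0]},
])

```text
time: 7.4
eef_pos: [474.4, -219.0, 167.8]
tool_rot: [-1.571, 0.001, -1.299]
force: [-0.6, 0.4, 0.7]
opening: 0.143
```

Run:
```python
from h import *
from station import env, vision
f=vision.grab_frame("top"); g=vision.grab_frame("wrist");s=env.read_state(); print(s["eef_pos"],s["tool_rot"],s["opening"],s["joint_positions"])
a=f["pixels"][200:340,130:450,::-1]; b=g["pixels"][...,::-1]
a=cv2.resize(a,(800,350)); b=cv2.resize(b,(330,248)); o=np.zeros((600,800,3),np.uint8); o[:350]=a; o[350:598,:330]=b
cv2.imwrite("pics/v8.png",o)
```

```text
[ 474.85018101 -218.08967559  168.09386405] [-1.57100823e+00  5.50088927e-04 -1.29659025e+00] 0.14609828954580245 [-6.81267917e-01 -1.35516137e-01 -2.54587725e-01  1.45229625e+00
  1.44485617e-04  6.15322232e-01]
```

View pics/v8.png

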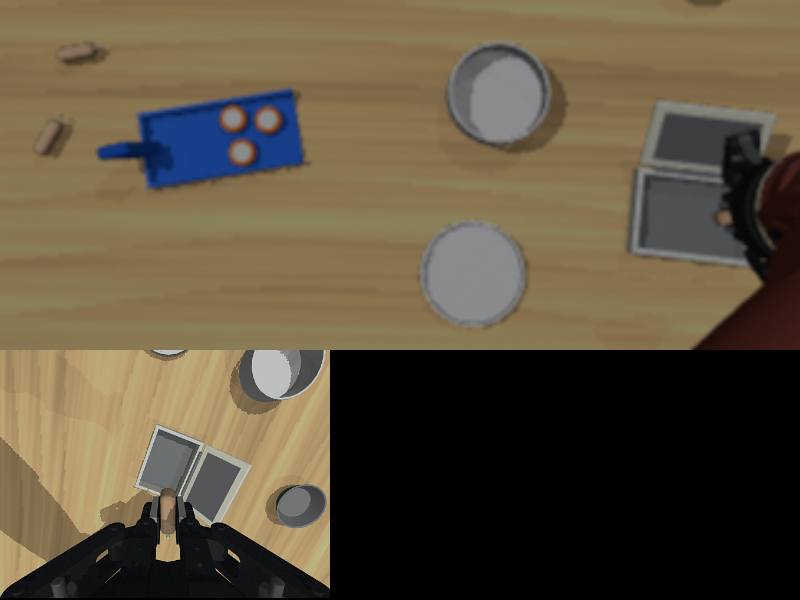

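Aid held over the case opening; tray and capsules undisturbed. Lower it.

apply_moves([
  {"grip": 0.5,"translation": [0,3,-0.5],"turn": [0,0,0]},
  {"grip": 0.5,"translation": [0,4,0],"turn": [0,0,0]},
  {"grip": 0.5,"translation": [0,4,0],"turn": [0,0,0]},
  {"grip": 0.5,"translation": [0,2,0],"turn": [0,0,0]},
  {"grip": 0.5,"translation": [0,1,0],"turn": [0,0,0]},
  {"grip": 0.5,"translation": [0,0.5,0],"turn": [0,0,0]},
  {"grip": 0.5,"translation": [0,0.5,0],"turn": [0,0,0]},
  {"grip": 0.5,"translation": [0,0,0],"turn": [0,0,0]},
  {"grip": 0.5,"translation": [0,0,0],"turn": [0,0,0]},
  {"grip": 0.5,"translation": [0,0,0],"turn": [0,0,0]},
])

```text
time: 8.5
eef_pos: [470.5, -220.9, 19.2]
tool_rot: [-1.57, -0.001, -1.298]
force: [-0.3, 0.4, -0.5]
opening: 0.141
```

apply_moves([
  {"grip": 0.5,"translation": [0,0.4,0],"turn": [0,0,0]},
  {"grip": 0.5,"translation": [0,0.4,0],"turn": [0,0,0]},
  {"grip": 0.5,"translation": [0,0.1,0],"turn": [0,0,0]},
  {"grip": 0.5,"translation": [0,0,0],"turn": [0,0,0]},
  {"grip": 0.5,"translation": [0,0,0],"turn": [0,0,0]},
])

```text
time: 9.0
eef_pos: [469.9, -220.5, 9.3]
tool_rot: [-1.571, -0.0, -1.298]
force: [-1.5, 0.2, 3.1]
opening: 0.143
```

apply_moves([
  {"grip": 2.0,"translation": [0,0,0],"turn": [0,0,0]},
  {"grip": 2.8,"translation": [0,0,0],"turn": [0,0,0]},
  {"grip": 2.8,"translation": [0,0,0],"turn": [0,0,0]},
  {"grip": 2.8,"translation": [0,0,0],"turn": [0,0,0]},
  {"grip": 2.8,"translation": [0,-1,0],"turn": [0,0,0]},
  {"grip": 2.8,"translation": [0,-3,0],"turn": [0,0,0]},
  {"grip": 2.8,"translation": [0,-4,0],"turn": [0,0,0]},
  {"grip": 2.8,"translation": [0,-4,0],"turn": [0,0,0]},
  {"grip": 2.8,"translation": [0,-4,0],"turn": [0,0,0]},
  {"grip": 2.8,"translation": [0,-3,0],"turn": [0,0,0]},
  {"grip": 2.8,"translation": [0,0,0],"turn": [0,0,0]},
  {"grip": 2.8,"translation": [0,0,0],"turn": [0,0,0]},
])

```text
time: 10.2
eef_pos: [470.4, -220.8, 200.4]
tool_rot: [-1.57, -0.002, -1.297]
force: [-0.6, 1.0, -0.5]
opening: 0.327
```

Run:
```python
from h import *
from station import env, vision
np.set_printoptions(precision=2,suppress=True)
s=env.read_state(); print(s["eef_pos"],s["tool_rot"],s["opening"])
# tray grasp: average of top and wrist measures
yaw=-79.6; c=np.array([541.,231.,0]); A=R.from_euler("z",yaw,degrees=True).as_matrix()
up=np.array([-np.sin(np.radians(25)),0,np.cos(np.radians(25))])
g=np.array([-83,0,37.])+5*up; tcp=g-18.7*up
T=c+A@tcp; pre=c+A@(tcp+110*up)
print("tcp",T,"pre",pre); print(go(s["eef_pos"],s["tool_rot"],pre,M(yaw,25)))
g=vision.grab_frame("wrist"); b=g["pixels"][...,::-1]; cv2.imwrite("pics/w9.png",b)
h=vision.grab_frame("side"); a=h["pixels"][130:230,330:430,::-1]; cv2.imwrite("pics/s9.png",np.hstack([cv2.resize(a,(420,420)),b[:,120:440]]))
```

```text
[ 470.38 -220.81  200.38] [-1.57 -0.   -1.3 ] 0.32694488746260825
tcp [527.06 306.94  24.58] pre [518.67 352.67 124.28]
(array([-53.93,   7.54,  20.12]), array([ -1.21,   5.16, -24.89]))
```

View pics/s9.png

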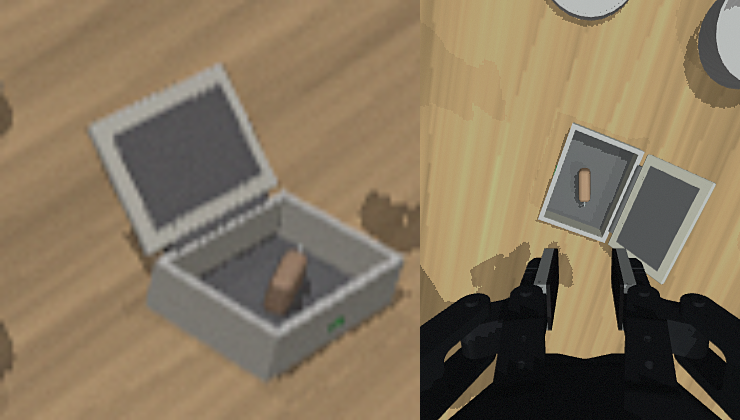

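The aid stands in the case: side crop (285,285), wrist crop (585,188). Move on to the tray handle.

apply_moves([
  {"grip": 5,"translation": [-4.49,0,1.68],"turn": [0,0,0]},
  {"grip": 5,"translation": [-4.49,0,1.68],"turn": [0,0,0]},
  {"grip": 5,"translation": [-4.49,0,1.68],"turn": [0,0,0]},
  {"grip": 5,"translation": [-4.49,0,1.68],"turn": [0,0,0]},
  {"grip": 5,"translation": [-4.49,0,1.68],"turn": [0,0,0]},
  {"grip": 5,"translation": [-4.49,0,1.68],"turn": [0,0,0]},
  {"grip": 5,"translation": [-4.49,0,1.68],"turn": [0,0,0]},
  {"grip": 5,"translation": [-4.49,0,1.68],"turn": [0,0,0]},
  {"grip": 5,"translation": [-4.49,0,1.68],"turn": [0,0,0]},
  {"grip": 5,"translation": [-4.49,0,1.68],"turn": [0,0,0]},
  {"grip": 5,"translation": [-4.49,0,1.68],"turn": [0,0,0]},
  {"grip": 5,"translation": [-4.49,0,1.68],"turn": [0,0,0]},
  {"grip": 5,"translation": [0,0,0],"turn": [-0.3,1.3,-6.2]},
  {"grip": 5,"translation": [0,0,0],"turn": [-0.3,1.3,-6.2]},
  {"grip": 5,"translation": [0,0,0],"turn": [-0.3,1.3,-6.2]},
  {"grip": 5,"translation": [0,0,0],"turn": [-0.3,1.3,-6.2]},
  {"grip": 5,"translation": [0,0,0],"turn": [0,0,0]},
  {"grip": 5,"translation": [0,0,0],"turn": [0,0,0]},
  {"grip": 5,"translation": [0,0,0],"turn": [0,0,0]},
])

```text
time: 12.2
eef_pos: [518.9, 352.2, 199.5]
tool_rot: [-1.572, -0.431, -1.39]
force: [1.1, -0.4, -0.6]
opening: 0.584
```

```bash
cat > tr.py <<'E'
from h import *
from station import env
import sys
np.set_printoptions(precision=2,suppress=True)
yaw=-79.6; c=np.array([541.,231.,0]); A=R.from_euler("z",yaw,degrees=True).as_matrix()
up=np.array([-np.sin(np.radians(25)),0,np.cos(np.radians(25))])
g=np.array([-83,0,37.])+5*up; tcp=g-18.7*up
s=env.read_state(); print(s["eef_pos"],s["tool_rot"],s["opening"],s["joint_positions"],s["force"])
print(go(s["eef_pos"],s["tool_rot"],c+A@(tcp+float(sys.argv[1])*up),M(yaw,25)))
E
python3 tr.py 60
```

```text
[518.94 352.21 199.49] [-1.57 -0.43 -1.39] 0.5838546160147794 [ 0.58  0.46  0.4   1.69 -0.4   2.  ] [ 1.09 -0.4  -0.63]
(array([-3.16, 11.81, -0.01]), array([ 0.07, -0.04, -0.29]))
```

apply_moves([
  {"grip": 5,"translation": [-3.1,3,0],"turn": [0,0,0]},
  {"grip": 5,"translation": [0,4,0],"turn": [0,0,0]},
  {"grip": 5,"translation": [0,3.8,0],"turn": [0,0,0]},
  {"grip": 5,"translation": [0,1,0],"turn": [0,0,0]},
  {"grip": 5,"translation": [0,0,0],"turn": [0,0,0]},
  {"grip": 5,"translation": [0,0,0],"turn": [0,0,0]},
  {"grip": 5,"translation": [0,0,0],"turn": [0,0,0]},
])

```text
time: 12.9
eef_pos: [523.7, 332.8, 81.8]
tool_rot: [-1.568, -0.432, -1.391]
force: [0.0, -0.5, 0.7]
opening: 0.583
```

```bash
python3 tr.py 0
python3 - <<'E'
from h import *
from station import env, vision
f=vision.grab_frame("wrist"); h=vision.grab_frame("side"); print(proj(f,env.read_state()["eef_pos"]))
cv2.imwrite("pics/w10.png",np.hstack([f["pixels"][140:,120:440,::-1],cv2.resize(h["pixels"][200:340,110:280,::-1],(340,280))]))
E
```

```text
[523.71 332.76  81.84] [-1.57 -0.43 -1.39] 0.5829429288269513 [ 0.55  0.45  0.17  1.46 -0.4   1.97] [ 0.03 -0.5   0.67]
(array([-0.03,  6.29, -0.15]), array([-0.13, -0.09, -0.27]))
[[286.33356321 263.29648899]]
```

View pics/w10.png

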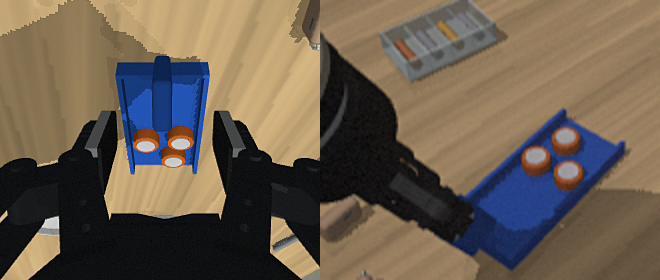

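The paddle (column ≈163) is midway between the pads (117–213). Descend along the paddle and grip.

apply_moves([
  {"grip": 4,"translation": [0,2,-0.1],"turn": [0,0,0]},
  {"grip": 4,"translation": [0,2,0],"turn": [0,0,0]},
  {"grip": 4,"translation": [0,1.5,0],"turn": [0,0,0]},
  {"grip": 4,"translation": [0,0.7,0],"turn": [0,0,0]},
  {"grip": 4,"translation": [0,0,0],"turn": [0,0,0]},
  {"grip": 4,"translation": [0,0,0],"turn": [0,0,0]},
  {"grip": 2,"translation": [0,0,0],"turn": [0,0,0]},
  {"grip": 1.5,"translation": [0,0,0],"turn": [0,0,0]},
  {"grip": 1.2,"translation": [0,0,0],"turn": [0,0,0]},
  {"grip": 0.5,"translation": [0,0,0],"turn": [0,0,0]},
  {"grip": 0.5,"translation": [0,0,0],"turn": [0,0,0]},
  {"grip": 0.5,"translation": [0,0,0],"turn": [0,0,0]},
  {"grip": 0.5,"translation": [0,0,0],"turn": [0,0,0]},
  {"grip": 0.5,"translation": [0,0,0],"turn": [0,0,0]},
  {"grip": 0.5,"translation": [0,0,0],"turn": [0,0,0]},
], newtons=100)

```text
time: 14.5
eef_pos: [526.6, 306.3, 23.7]
tool_rot: [-1.57, -0.433, -1.39]
force: [-0.4, 3.6, 5.4]
opening: 0.129
```

```bash
python3 tr.py 0
```

```text
[526.62 306.33  23.69] [-1.57 -0.43 -1.39] 0.12904392166942855 [ 0.51  0.44  0.05  1.33 -0.41  1.93] [-0.38  3.58  5.36]
(array([-0.01, -0.1 ,  0.05]), array([-0.02, -0.03, -0.2 ]))
```

```bash
cat > tip.py <<'E'
from h import *
from station import env
np.set_printoptions(precision=3,suppress=True)
yaw=-79.6; A=R.from_euler("z",yaw,degrees=True).as_matrix(); Ry=lambda t:R.from_euler("y",t,degrees=True).as_matrix()
tl=np.array([541,231,0.]); tcpl=A.T@(np.array([526.6,306.3,23.7])-tl)   # TCP in tray frame at grasp
sp=np.array([75,0,4.]); tin=np.array([587,-33.5,0])
S=tin+A@[-15,0,0]+[0,0,60]
pose=lambda t:(S+A@Ry(t)@(tcpl-sp), A@Ry(t)@A.T@M(yaw,25))
E
python3 - <<'E'
from tip import *
s=env.read_state(); P,M1=pose(0); print(tcpl,P); up=s["eef_pos"]+[0,0,90]
print("lift",go(s["eef_pos"],s["tool_rot"],up,M1)); print("over",go(up,s["tool_rot"],P+[0,0,20],M1))
r=R.from_matrix(M1).as_euler("xyz"); print("down20",go(P+[0,0,20],r,P,M1)[0]); Q,M2=pose(1.5); print("tip1.5",go(P,r,Q,M2)); print(pose(45)[0])
E
```

```text
[-76.662  -0.57   23.7  ] [556.353 130.321  79.7  ]
lift (array([ 3.775, -8.17 ,  0.005]), array([-0.018, -0.031, -0.204]))
over (array([15.616,  8.755, -0.247]), array([-0.018, -0.031, -0.204]))
down20 [-0.845  1.813 -0.   ]
tip1.5 (array([ 0.219, -0.335, -0.   ]), array([ 0. , -0. ,  1.5]))
[566.887  72.929 181.172]
```

apply_moves([
  {"grip": 0.5,"translation": [0.2,-0.45,0],"turn": [0,0,0]},
  {"grip": 0.5,"translation": [0.42,-0.91,0],"turn": [0,0,0]},
  {"grip": 0.5,"translation": [0.63,-1.36,0],"turn": [0,0,0]},
  {"grip": 0.5,"translation": [0.85,-1.81,0],"turn": [0,0,0]},
  {"grip": 0.5,"translation": [0.85,-1.81,0],"turn": [0,0,0]},
  {"grip": 0.5,"translation": [0.63,-1.36,0],"turn": [0,0,0]},
  {"grip": 0.5,"translation": [0.2,-0.45,0],"turn": [0,0,0]},
  {"grip": 0.5,"translation": [0,0,0],"turn": [0,0,0]},
  {"grip": 0.5,"translation": [0,0,0],"turn": [0,0,0]},
])

```text
time: 15.4
eef_pos: [525.9, 305.6, 111.8]
tool_rot: [-1.573, -0.433, -1.389]
force: [0.1, 0.5, -2.8]
opening: 0.131
```

apply_moves([
  {"grip": 0.5,"translation": [0.62,0.35,0],"turn": [0,0,0]},
  {"grip": 0.5,"translation": [1.25,0.7,-0.05],"turn": [0,0,0]},
  {"grip": 0.5,"translation": [1.87,1.05,-0.05],"turn": [0,0,0]},
  {"grip": 0.5,"translation": [2.19,1.23,-0.05],"turn": [0,0,0]},
  {"grip": 0.5,"translation": [2.19,1.23,-0.05],"turn": [0,0,0]},
  {"grip": 0.5,"translation": [2.19,1.23,-0.05],"turn": [0,0,0]},
  {"grip": 0.5,"translation": [1.87,1.05,0],"turn": [0,0,0]},
  {"grip": 0.5,"translation": [1.56,0.88,0],"turn": [0,0,0]},
  {"grip": 0.5,"translation": [1.09,0.61,0],"turn": [0,0,0]},
  {"grip": 0.5,"translation": [0.78,0.44,0],"turn": [0,0,0]},
  {"grip": 0.5,"translation": [0,0,0],"turn": [0,0,0]},
  {"grip": 0.5,"translation": [0,0,0],"turn": [0,0,0]},
  {"grip": 0.5,"translation": [0,0,0],"turn": [0,0,0]},
])

```text
time: 16.7
eef_pos: [555.8, 130.4, 98.7]
tool_rot: [-1.572, -0.433, -1.389]
force: [-0.1, -0.8, -2.0]
opening: 0.126
```

Run:
```python
from tip import *
from station import vision
s=env.read_state(); P,M1=pose(0); print(s["eef_pos"],s["opening"],s["force"]); print(go(s["eef_pos"],s["tool_rot"],P,M1))
f=vision.grab_frame("top"); h=vision.grab_frame("side")
# predicted spout corners / tin centre, drawn on the top crop
p=f["pixels"][...,::-1].copy()
T=s["eef_pos"]-A@tcpl
for L in ([75,36,15],[75,-36,15],[-75,36,15],[-75,-36,15]):
    q=proj(f,T+A@np.array(L,float))[0]; print(q); p[int(round(q[1])),int(round(q[0]))]=(0,255,255)
cv2.imwrite("pics/v11.png",np.hstack([cv2.resize(p[200:290,230:370],(560,360),interpolation=0),cv2.resize(h["pixels"][150:300,220:320,::-1],(240,360))]))
```

```text
[555.789 130.367  98.659] 0.12588411018164816 [-0.116 -0.844 -2.004]
(array([-0.782,  1.727,  0.056]), array([ 0.047,  0.024, -0.185]))
[321.537 221.233]
[326.987 252.397]
[256.447 231.712]
[261.372 263.065]
```

View pics/v11.png

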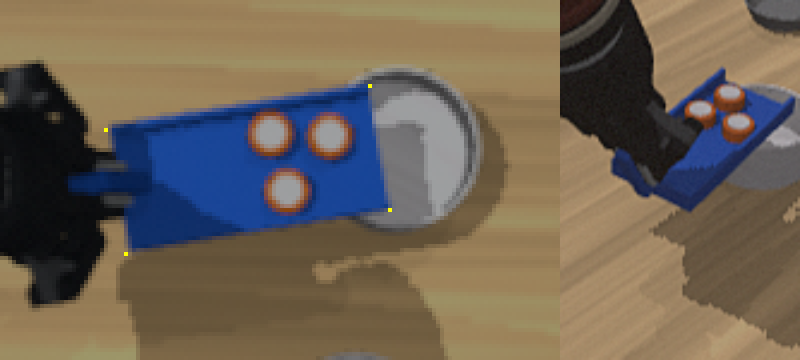

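Tray corners are where predicted (spout edge at crop (370,86)–(390,210)). The spout is over the tin, centred, with all three capsules aboard. Lower 2 cm and tip about the spout.

apply_moves([
  {"grip": 0.5,"translation": [-0.4,0.87,0.05],"turn": [0,0,0]},
  {"grip": 0.5,"translation": [-0.4,0.87,0],"turn": [0,0,0]},
  {"grip": 0.5,"translation": [0.22,-0.335,0],"turn": [0,0,1.5]},
  {"grip": 0.5,"translation": [0.22,-0.335,0],"turn": [0,0,1.5]},
  {"grip": 0.5,"translation": [0.22,-0.335,0],"turn": [0,0,1.5]},
  {"grip": 0.5,"translation": [0.22,-0.335,0],"turn": [0,0,1.5]},
  {"grip": 0.5,"translation": [0.22,-0.335,0],"turn": [0,0,1.5]},
  {"grip": 0.5,"translation": [0.22,-0.335,0],"turn": [0,0,1.5]},
  {"grip": 0.5,"translation": [0.22,-0.335,0],"turn": [0,0,1.5]},
  {"grip": 0.5,"translation": [0.22,-0.335,0],"turn": [0,0,1.5]},
  {"grip": 0.5,"translation": [0.22,-0.335,0],"turn": [0,0,1.5]},
  {"grip": 0.5,"translation": [0.22,-0.335,0],"turn": [0,0,1.5]},
  {"grip": 0.5,"translation": [0.22,-0.335,0],"turn": [0,0,1.5]},
  {"grip": 0.5,"translation": [0.22,-0.335,0],"turn": [0,0,1.5]},
  {"grip": 0.5,"translation": [0.22,-0.335,0],"turn": [0,0,1.5]},
  {"grip": 0.5,"translation": [0.22,-0.335,0],"turn": [0,0,1.5]},
  {"grip": 0.5,"translation": [0,0,0],"turn": [0,0,0]},
])

```text
time: 18.5
eef_pos: [560.0, 111.8, 133.2]
tool_rot: [-1.571, -0.066, -1.391]
force: [-0.3, 0.3, -1.8]
opening: 0.127
```

```bash
cat > chk.py <<'E'
from tip import *
from station import vision
import sys
t=float(sys.argv[1]); s=env.read_state(); P,M1=pose(t); print(s["time"],s["eef_pos"],s["opening"],s["force"]); print(go(s["eef_pos"],s["tool_rot"],P,M1))
for n in ("top","side"):
    f=vision.grab_frame(n); cv2.imwrite(f"pics/{n}_{int(t)}.png",f["pixels"][...,::-1]); H=hsv(f); o=((H[...,0]<14)&(H[...,1]>150)&(H[...,2]>60)); o[:,:200]=0
    k=cv2.morphologyEx(o.astype(np.uint8),cv2.MORPH_CLOSE,np.ones((5,5)))
    print(n,[tuple(c[:,0].mean(0).round(1))+(cv2.contourArea(c),) for c in blobs(k,6)])
E
python3 chk.py 21
```

```text
18.5 [560.028 111.801 133.18 ] 0.12729773884349557 [-0.341  0.326 -1.792]
(array([-0.177,  0.032, -0.027]), array([ 0.012, -0.106, -0.229]))
top [(np.float64(303.6), np.float64(246.7), 16.5), (np.float64(305.4), np.float64(233.5), 48.5), (np.float64(239.6), np.float64(290.0), 9583.0), (np.float64(223.2), np.float64(166.3), 25.5)]
side [(np.float64(538.8), np.float64(417.7), 38.5), (np.float64(530.2), np.float64(390.5), 144.0), (np.float64(546.9), np.float64(361.3), 153.5), (np.float64(288.3), np.float64(196.2), 178.0)]
```

apply_moves([
  {"grip": 0.5,"translation": [0.22,-0.335,0],"turn": [0,0,1.5]},
  {"grip": 0.5,"translation": [0.22,-0.335,0],"turn": [0,0,1.5]},
  {"grip": 0.5,"translation": [0.22,-0.335,0],"turn": [0,0,1.5]},
  {"grip": 0.5,"translation": [0.22,-0.335,0],"turn": [0,0,1.5]},
  {"grip": 0.5,"translation": [0.22,-0.335,0],"turn": [0,0,1.5]},
  {"grip": 0.5,"translation": [0.22,-0.335,0],"turn": [0,0,1.5]},
  {"grip": 0.5,"translation": [0.22,-0.335,0],"turn": [0,0,1.5]},
  {"grip": 0.5,"translation": [0.22,-0.335,0],"turn": [0,0,1.5]},
  {"grip": 0.5,"translation": [0.22,-0.335,0],"turn": [0,0,1.5]},
  {"grip": 0.5,"translation": [0.22,-0.335,0],"turn": [0,0,1.5]},
  {"grip": 0.5,"translation": [0.22,-0.335,0],"turn": [0,0,1.5]},
  {"grip": 0.5,"translation": [0.22,-0.335,0],"turn": [0,0,1.5]},
  {"grip": 0.5,"translation": [0,0,0],"turn": [0,0,0]},
  {"grip": 0.5,"translation": [0,0,0],"turn": [0,0,0]},
  {"grip": 0.5,"translation": [0,0,0],"turn": [0,0,0]},
  {"grip": 0.5,"translation": [0,0,0],"turn": [0,0,0]},
  {"grip": 0.5,"translation": [0,0,0],"turn": [0,0,0]},
], newtons=110)

```text
time: 20.3
eef_pos: [564.7, 84.1, 170.4]
tool_rot: [-1.572, 0.247, -1.39]
force: [0.6, 0.2, -2.6]
opening: 0.128
```

```bash
python3 chk.py 39
```

```text
20.3 [564.721  84.115 170.421] 0.12760953757710994 [ 0.619  0.151 -2.552]
(array([-0.082, -0.014,  0.011]), array([ 0.048, -0.019, -0.166]))
top [(np.float64(223.3), np.float64(166.3), 24.5), (np.float64(309.5), np.float64(284.9), 14952.0)]
side [(np.float64(527.6), np.float64(399.9), 59.0), (np.float64(558.0), np.float64(364.6), 9.5), (np.float64(538.7), np.float64(376.0), 150.0), (np.float64(304.0), np.float64(205.0), 185.0)]
```

Run:
```python
from tip import *
import pickle
f=pickle.load(open("pics/side0.pkl","rb"))
print("tin floor",proj(f,tin+[0,0,10]),"spout",proj(f,S), "rim c",proj(f,tin+[0,0,45]))
B=S-A@Ry(39)@sp; print("on-tray caps nominal",proj(f,B+(A@Ry(39)@np.array([[20,20,12],[45,20,12],[62,-10,12],[62,10,12.]]).T).T))
im=cv2.imread("pics/side_39.png"); H=cv2.cvtColor(im,cv2.COLOR_BGR2HSV)[170:235:2,255:350]
for r in H:
    print("".join("O" if h<14 and s>150 and v>60 else "b" if 105<h<130 and s>150 else "w" if s<40 and v>120 else "." if s<60 and v>60 else "#" if v<45 else " " for h,s,v in r))
```

```text
tin floor [[302.514 210.702]] spout [[300.447 195.529]] rim c [[303.734 197.779]]
on-tray caps nominal [[282.891 184.4  ]
 [287.981 186.296]
 [303.853 192.835]
 [295.425 189.276]]
         .. bbbbbb ....########                                                                
 w        .bbbbbbb#....######                                                                  
bbbbb ..   bbbbbbb ...  ##                                                                     
bbbbbbbbbb.bbbbbbb .....                                                                       
bbbbbbbbbbbbbbbbbb  b  bb                                                                      
bbbbbbbbbbbbbbbbb    bb                                                                        
 ...bbbbbbbbbbb b  b bbbbb.                                                                    
      . bbbbbb    bbbbbbbbbbbbb.                                                               
           ..bbbbb bbbbbbbbbbbbbbbb. .www..........wwwwwww.                                    
                  bbbbbbbbbbbbbbbbbbbbb ................
[... 1221 characters left out ...]
.........................................                         
                          ............................................                         
                           ..........................................                          
                            .........................................                          
                              .....................................                            
                                 ................................                              
                                    ..........................                                 
                                          ...............
```

All three capsules are visible inside the tin below the tray edge, and the tray floor shows only blue. Raise, level, and go back.

apply_moves([
  {"grip": 0.5,"translation": [-0.24,-0.97,0],"turn": [0,0,0]},
  {"grip": 0.5,"translation": [-0.6,-2.4,0],"turn": [0,0,0]},
  {"grip": 0.5,"translation": [-0.6,-2.4,0],"turn": [0,0,0]},
  {"grip": 0.5,"translation": [0,0,0],"turn": [0,0,-3]},
  {"grip": 0.5,"translation": [0,0,0],"turn": [0,0,-6]},
  {"grip": 0.5,"translation": [0,0,0],"turn": [0,0,-6]},
  {"grip": 0.5,"translation": [0,0,0],"turn": [0,0,-6]},
  {"grip": 0.5,"translation": [0,0,0],"turn": [0,0,-6]},
  {"grip": 0.5,"translation": [0,0,0],"turn": [0,0,-6]},
  {"grip": 0.5,"translation": [0,0,0],"turn": [0,0,-6]},
  {"grip": 0.5,"translation": [0,0,0],"turn": [0,0,0]},
  {"grip": 0.5,"translation": [0,0,0],"turn": [0,0,0]},
  {"grip": 0.5,"translation": [0,0,0],"turn": [0,0,0]},
])

```text
time: 21.7
eef_pos: [565.2, 83.3, 230.5]
tool_rot: [-1.571, -0.431, -1.391]
force: [0.1, 0.0, -1.7]
opening: 0.126
```

Run:
```python
from tip import *
from station import vision
s=env.read_state(); G=np.array([526.6,306.3,23.7]); M1=M(yaw,25)
print(s["eef_pos"],s["tool_rot"],s["opening"]); print("to +70",go(s["eef_pos"],s["tool_rot"],G+[0,0,70],M1))
f=vision.grab_frame("top"); h=vision.grab_frame("side")
for n,g,(r0,r1,c0,c1) in (("side",h,(180,235,275,335)),):
    H=hsv(g)[r0:r1:2,c0:c1]
    for r in H: print("".join("O" if a<14 and b>150 and v>60 else "b" if 105<a<130 and b>150 else "w" if b<40 and v>120 else "." if b<60 and v>60 else "#" if v<45 else " " for a,b,v in r))
```

```text
[565.2    83.28  230.484] [-1.571 -0.431 -1.391] 0.1262148219278307
to +70 (array([-26.279,   2.962,   0.2  ]), array([ 0.043, -0.069, -0.285]))
                                                            
                                                            
                                                            
                ..www..........wwwwwww.                     
            www.........................ww.                 
          w...................................              
        ww......................................            
       w..........................................          
       w...........................................         
      ww........      ................     .........        
      .w..... Owwwwwww.O.wwwwwww.... OOOOOOOO ......        
      ..w....OOwwwwwwwwOOwww OOOO w OOOOOOOOOOO.....        
      ...ww.. OOOO   OOO .OOOOOOOOOOOOOOOOOOOOO.....        
      .....ww.OOOOOOOOOO.OOOOOOOOOOOOOOOOOOOOO.....         
      ........wwwOOOO .wwOOOOOOOOOOOOOOOOOO  ......         
      ..............wwwwww OOOOOOOOO ..............         
      ............................................          
      ............................................          
      ............................................          
       ..........................................           
        .........................................           
          ......................................            
             ................................               
                ..........................                  
                      ..............
```

Three capsules in the tin. Carry the tray home.

apply_moves([
  {"grip": 0.5,"translation": [-1.7,0.2,0],"turn": [0,0,-0.3]},
  {"grip": 0.5,"translation": [-3.3,0.37,0.1],"turn": [0,0,0]},
  {"grip": 0.5,"translation": [-3.3,0.37,0.1],"turn": [0,0,0]},
  {"grip": 0.5,"translation": [-3.3,0.37,0],"turn": [0,0,0]},
  {"grip": 0.5,"translation": [-3.3,0.37,0],"turn": [0,0,0]},
  {"grip": 0.5,"translation": [-3.3,0.37,0],"turn": [0,0,0]},
  {"grip": 0.5,"translation": [-3.3,0.37,0],"turn": [0,0,0]},
  {"grip": 0.5,"translation": [-3.1,0.37,0],"turn": [0,0,0]},
  {"grip": 0.5,"translation": [-1.7,0.2,0],"turn": [0,0,0]},
  {"grip": 0.5,"translation": [0,0,0],"turn": [0,0,0]},
  {"grip": 0.5,"translation": [-0.85,1.81,0],"turn": [0,0,0]},
  {"grip": 0.5,"translation": [-0.85,1.81,0],"turn": [0,0,0]},
  {"grip": 0.5,"translation": [-0.42,0.91,0],"turn": [0,0,0]},
  {"grip": 0.5,"translation": [0,0,0],"turn": [0,0,0]},
  {"grip": 0.5,"translation": [0,0,0],"turn": [0,0,0]},
  {"grip": 0.5,"translation": [0,0,0],"turn": [0,0,0]},
])

```text
time: 23.4
eef_pos: [527.0, 305.8, 42.7]
tool_rot: [-1.57, -0.438, -1.391]
force: [0.1, -0.4, -1.6]
opening: 0.124
```

Run:
```python
from tip import *
s=env.read_state(); print(s["eef_pos"],s["tool_rot"],s["opening"],s["force"]); print(go(s["eef_pos"],s["tool_rot"],[526.6,306.3,24.5],M(yaw,25)))
```

```text
[527.031 305.848  42.658] [-1.57  -0.438 -1.391] 0.12433460160800193 [ 0.14  -0.393 -1.568]
(array([-0.817,  1.622, -0.036]), array([-0.024, -0.075,  0.092]))
```

apply_moves([
  {"grip": 0.5,"translation": [-0.42,0.81,0],"turn": [0,0,0.2]},
  {"grip": 0.5,"translation": [-0.25,0.5,0],"turn": [0,0,0]},
  {"grip": 0.5,"translation": [-0.13,0.28,0],"turn": [0,0,0]},
  {"grip": 0.5,"translation": [0,0,0],"turn": [0,0,0]},
  {"grip": 0.5,"translation": [0,0,0],"turn": [0,0,0]},
  {"grip": 0.5,"translation": [0,0,0],"turn": [0,0,0]},
])

```text
time: 24.0
eef_pos: [525.7, 306.2, 23.7]
tool_rot: [-1.572, -0.435, -1.389]
force: [-4.7, -0.6, 5.0]
opening: 0.123
```

apply_moves([
  {"grip": 1.4,"translation": [0,0,0],"turn": [0,0,0]},
  {"grip": 2.5,"translation": [0,0,0],"turn": [0,0,0]},
  {"grip": 4,"translation": [0,0,0],"turn": [0,0,0]},
  {"grip": 4,"translation": [0,0,0],"turn": [0,0,0]},
  {"grip": 4,"translation": [0,0,0],"turn": [0,0,0]},
  {"grip": 4,"translation": [0,-1,0],"turn": [0,0,0]},
  {"grip": 4,"translation": [0,-3,0],"turn": [0,0,0]},
  {"grip": 4,"translation": [0,-4,0],"turn": [0,0,0]},
  {"grip": 4,"translation": [0,-4,0],"turn": [0,0,0]},
  {"grip": 4,"translation": [0,-4,0],"turn": [0,0,0]},
  {"grip": 4,"translation": [0,-2,0],"turn": [0,0,0]},
  {"grip": 4,"translation": [0,0,0],"turn": [0,0,0]},
  {"grip": 4,"translation": [0,0,0],"turn": [0,0,0]},
  {"grip": 4,"translation": [0,0,0],"turn": [0,0,0]},
], newtons=30)

```text
time: 25.4
eef_pos: [512.1, 380.2, 185.1]
tool_rot: [-1.574, -0.436, -1.389]
force: [-1.6, 0.0, 0.4]
opening: 0.466
```

Run:
```python
from h import *
from station import env, vision
s=env.read_state(); print(s["eef_pos"],s["force"],s["opening"])
f=vision.grab_frame("top"); h=vision.grab_frame("side")
a=f["pixels"][140:330,130:450,::-1]; b=h["pixels"][100:400,80:440,::-1]
cv2.imwrite("pics/v12.png",np.vstack([cv2.resize(a,(500,297)),cv2.resize(b,(500,303))]) )
```

```text
[512.10496453 380.20500999 185.13118486] [-1.58668019  0.03071868  0.44547628] 0.46598769070331764
```

View pics/v12.png

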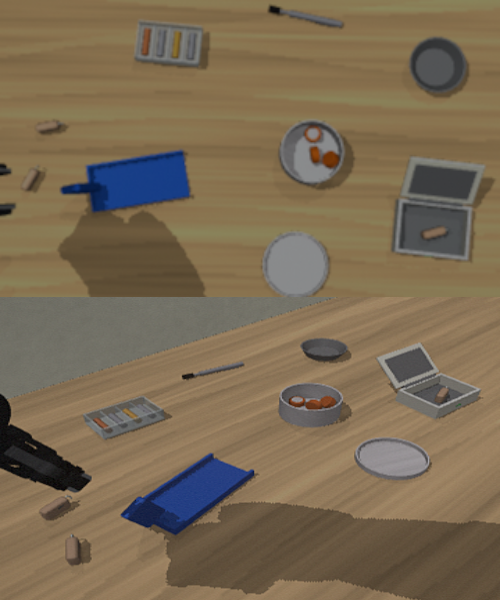

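The picture shows the tray empty and flat at (140,180), three capsules in the upright tin at (315,150), the aid in the case at (433,232), and the bystanders in place. The gripper touches nothing.

```bash
python3 -c "
from station import env
print(env.close_job())"
```

```text
the job is handed in; nothing more can be done
None
```

The job is done and handed in at about 25.5 s of the 72 s allowed; `close_job` gives no verdict.

- **What I did:** I lifted the aid off the tray (the rightmost of the three look-alikes) and stood it upright in the charging case. I then took the tray by its handle and tipped it about its spout to 39° over the tin. The three capsules slid in without the gripper touching them, and I set the tray back down where it had been.
- **Last checks:** The final top and side pictures show all three capsules in the upright tin. The tray is empty and flat, the aid is in the case, and the other things look unmoved. The arm is clear of everything, and the force readings I saw at the end of each move stayed within a few newtons.
- **What disagreed:** The top and wrist cameras differed by about 4 mm on where the tray and aid were. I used the average, and the close-up pictures showed both grasps centred.

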